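# Load the glazing tray with the fired pieces

## Robot

A 7-joint arm with a two-finger parallel gripper is mounted at the origin on the work surface. World frame = base frame: x ahead of the robot, y to its left, z up, the work surface at z = 0. Lengths are in m, angles in rad, forces in N, time in s.
With the tool pointing down it reaches from about 0.4 to 0.85 m from the base axis. Payload 4.5 kg.
Tool frame: the origin (TCP) lies midway between the tips of the shut fingers; the grasp point (between the pads) lies r.grip_point_offset behind it (r.grip_point_offset is the distance from the TCP to the grasp point, in m); z points along the fingers, y is the line along which they close (so a half turn about z gives the same grasp; the last joint's range is limited). The gripper opens to 88 mm and grips with 3 to 60 N. Pads are 18 mm wide; open, the fingers measure 123 mm over their backs; the gripper's body (75 mm by 187 mm) begins 45 mm behind the grasp point.
Start: joints at [-1.077, 0.689, -0.195, 1.565, 0.157, 0.902, -0.215], TCP at [0.277, 0.56, 0.239] pointing down, gripper open.
Joint ranges: [-3.01, 3.01], [-0.46, 2.08], [-1.47, 1.51], [0.13, 2.56], [-1, 4.14], [0.04, 2.09], [-2.66, 2.66]. Speed limits (rad/s): [2.57, 2.57, 3.14, 3.14, 3.14, 3.14, 3.14].

## Interface

Orientations are given as a unit quaternion [x, y, z, w].
In Python, from plant import r gives the robot as it stands.
- The arm moves only by the shell command python3 -m jog 'ROWS' [FORCE]. ROWS is JSON, a list of rows, each an object of numbers: "wx", "wy", "wz": the turn, a rotation vector about the world's x, y, z as a fraction of full scale; "dx", "dy", "dz": the shift along the world's x, y, z as a fraction of full scale; "hand": the closure, from 0 (fully open) to 1 (shut). In form: [{"wx": .., "wy": .., "wz": .., "dx": .., "dy": .., "dz": .., "hand": ..}, ...]. A call has 1 to 5 rows; each row shifts and turns the commanded pose from where the row before left it; what a row does not reach is not made up. Full scale, the value 1, is 0.25 m for a shift and 2 rad for a turn. A row lasts 1/12 s, in which the tool goes at most 41.7 mm and 7.16 degrees, less where a joint would pass 70% of its speed; a pose out of reach is approached as far as the arm can. A call with a number of a shift or a turn outside -1 to 1 is refused whole. A call with a gripper value outside its range is refused whole. The fingers move at their own pace and stop on an object; FORCE is the grip in N (left out, the last holds). Time passes only in rows, so rows that do not move let the fingers close. It gives the time, the measured TCP pose, the force, the opening and the grip force at its end, in the units of the state.
- r.get_state(): the state, without advancing time (a new reading comes with each control period).
- r.snapshot(name): name is "scene" or "side" or "wrist"; returns the picture (420x560x3 uint8, red, green, blue); there is no depth.
- r.camera_info(name): a dict with "mtx" (3x3 intrinsics, pixels), "k1" (the pictures are not rectified: a ray, as slopes to the right and down, at radius r is drawn at 1 + k1 r^2 times it, then the intrinsics apply), "R" (3x3) and "t" (3): a world point X has camera coordinates R X + t. Camera axes: x right, y down, z forward; pixel columns grow to the right and rows downward; lengths in m; the calibration is good to about 2 mm. A picture is of the moment at which its call begins: read the wrist's pose just before it. camera_info takes no time and is no camera call; for the wrist camera it gives the pose at the moment of the call.
- r.finish_job(): hands the job in; it is judged then, once.
Trained networks look in the newest picture that a camera, given by its name, has taken for a name from the list of things; names that differ only in an ending like _2 or _b are one class to them, and where a whole thing is asked for, a point or a joint stands for the part that bears it (a point fixed in the world has none). Each returns a list of dicts, best first, with "p" (0 to 1); they miss things now and then, are a little off and sometimes report something else, mostly with a low value. They report only what shows in the picture. A call takes as long as a camera call. They do not tell look-alikes from the thing itself.
- r.search_frame(camera, query): "bbox" ([left, top, right, bottom] in pixels, round what is visible of it).
- r.masks_of(camera, query): "region" (420x560 bool, what is visible of it) and "bbox" ([left, top, right, bottom] in pixels, round what is visible of it).
The state is a dict: "clock": time; "q": joint angles; "qd": joint speeds; "joint_torque": joint torques, N m; "tool_pos": TCP position; "eef_rot": TCP orientation; "contact_force": force on the tool from outside, world axes, zero at the start; "moment": the same for the moment, N m; "opening": opening from 0.0 (shut) to 1.0 (fully open); "finger_force": force on a finger pad.
Only numpy, scipy, OpenCV 4.12 (cv2) and the standard library are available. Lean on these libraries where they do the work, as an engineer would, in place of code of your own. Each camera call takes 0.05 s, during which the arm holds its last target. There are 200 camera calls.

## Task

Gather the three fired terracotta pieces into the wooden tray for glazing, each standing upright in the bay whose floor has the colour of its mark (the tile face up and flat); set them down gently rather than dropping them. The tile is held in the carving jig: flip the red-handled toggle clamp over and fully open before taking the tile out, and leave it open. Leave the pale unfired house and pot where they stand.

Things in the scene. Friction and masses are not known exactly. Their poses are not given: they have to be found in the camera images.
- house: Fired red-brown terracotta ornament in the shape of a little gabled house, 44 mm (its x) by 36 mm (its y), plain vertical walls up to 35 mm, roof ridge along its x axis, 49 mm high in all, with a blue bar along the ridge; origin at the centre of its underside, z up; about 100 g. It belongs in the blue bay.
- pot: Fired red-brown terracotta little round lidded pot, 48 mm in diameter between 8 and 34 mm above its foot (42 mm at the foot), shoulder narrowing to a green knob of 20 mm diameter on top, 53 mm high in all; origin at the centre of its underside, z up; about 100 g, lid fixed. It belongs in the green bay.
- tile: Terracotta tile 64 (x) by 44 (y) by 24 mm thick, about 140 g, carved leaf and yellow spot on top; origin at the centre of its underside, z up. At first it lies in a fixed wooden jig, underside 12 mm above the table, between strips 6 mm high on all sides (2 mm clearance), under the clamp's foot (22 mm from its centre towards +x); once that is open it lifts straight up. For the yellow bay.
- raw_house: Look-alike, not to be moved: pale cream unfired clay ornament in the shape of a little gabled house, 44 mm (its x) by 36 mm (its y), plain vertical walls up to 35 mm, roof ridge along its x axis, 49 mm high in all, with a blue bar along the ridge; origin at the centre of its underside.
- raw_pot: Look-alike, not to be moved: pale cream unfired clay little round lidded pot, 48 mm in diameter between 8 and 34 mm above its foot (42 mm at the foot), shoulder narrowing to a green knob of 20 mm diameter on top, 53 mm high in all; origin at the centre of its underside.
- bay_blue: Blue floor plate of a bay of the fixed wooden three-bay tray: 84 x 84 x 3 mm, level; origin at the centre of its underside, z up, x along the row of bays (90 mm apart along x, any colour order). The wooden rims stand 9 mm above the plate's top, 6 mm thick between bays, 8 mm outside.
- bay_green: Green floor plate of a bay of the fixed wooden three-bay tray: 84 x 84 x 3 mm, level; origin at the centre of its underside, z up, x along the row of bays (90 mm apart along x, any colour order). The wooden rims stand 9 mm above the plate's top, 6 mm thick between bays, 8 mm outside.
- bay_yellow: Yellow floor plate of a bay of the fixed wooden three-bay tray: 84 x 84 x 3 mm, level; origin at the centre of its underside, z up, x along the row of bays (90 mm apart along x, any colour order). The wooden rims stand 9 mm above the plate's top, 6 mm thick between bays, 8 mm outside.
- clamp (a joint): Toggle clamp, rad: 0 closed (start), 1.9 open. Level hinge along the tile's y (tile in the jig), 70 mm from the tile's centre towards its +x, 47 mm above the table. Closed, the handle stands up, leaning 0.3 rad to the tile. Its top, pushed away from the tile (under 2 N), passes over centre at 0.4 rad; past 0.6 it falls open by itself: handle level beyond the hinge, arm up, leaning off the tile.
- clamp_grip (a point): Point on the axis of the clamp's red handle, 85 mm from the hinge. The handle is a round bar, 18 mm thick and red from 45 mm to its round end 104 mm from the hinge (bare 11 mm rod below). The point's axes turn with the clamp; closed, its x points along +x of the tile, the way the handle swings.
Mind the look-alikes: they are no part of the job. Several things have the shape of the bay_green; the one meant has the colours described above. Leave any purple look-alike of the pot alone.

How it is judged:
On the way:
1. the clamp is flipped open (beyond 1.3 rad) while the tile still lies in the jig (value of joint clamp above 1.3 rad and distance of tile from where it was at the start of the episode below 0.012 m), for 0.2 s.
At the end, for the whole second after the job is handed in: House, pot and tile upright (0.12 rad) on the floor of the blue, green and yellow bay: height within 4 mm, centres within 30 mm along each side, released, at rest; the clamp open beyond 1.3 rad; the pale house and pot upright within 3 cm of their start (value of joint clamp above 1.3 rad and x of house in the frame of bay_blue between -0.03 and 0.03 m and y of house in the frame of bay_blue between -0.03 and 0.03 m and z of house in the frame of bay_blue between 0 and 0.007 m and angle between each of house, pot, tile, raw_house, raw_pot's own z axis and vertical below 0.12 rad and linear speed of each of house, pot, tile below 0.02 m/s and angular speed of each of house, pot, tile below 0.2 rad/s and x of pot in the frame of bay_green between -0.03 and 0.03 m and y of pot in the frame of bay_green between -0.03 and 0.03 m and z of pot in the frame of bay_green between 0 and 0.007 m and x of tile in the frame of bay_yellow between -0.03 and 0.03 m and y of tile in the frame of bay_yellow between -0.03 and 0.03 m and z of tile in the frame of bay_yellow between 0 and 0.007 m and distance of each of raw_house, raw_pot from where it was at the start of the episode below 0.03 m); the robot touches nothing.
It fails at once if the terracotta house is dropped: it moves faster than 0.6 m/s less than 3 cm above the floor of its bay (horizontal distance between house and bay_blue below 0.05 m and z of house in the frame of bay_blue below 0.033 m and linear speed of house above 0.6 m/s).
It fails at once if the terracotta pot is dropped: it moves faster than 0.6 m/s less than 3 cm above the floor of its bay (horizontal distance between pot and bay_green below 0.05 m and z of pot in the frame of bay_green below 0.033 m and linear speed of pot above 0.6 m/s).
It fails at once if the terracotta tile is dropped: it moves faster than 0.6 m/s less than 3 cm above the floor of its bay (horizontal distance between tile and bay_yellow below 0.05 m and z of tile in the frame of bay_yellow below 0.033 m and linear speed of tile above 0.6 m/s).
It fails at once if the pale unfired house is moved more than 3 cm or tipped over (distance of raw_house from where it was at the start of the episode above 0.03 m or angle between raw_house's own z axis and vertical above 0.5 rad).
It fails at once if the pale unfired pot is moved more than 3 cm or tipped over (distance of raw_pot from where it was at the start of the episode above 0.03 m or angle between raw_pot's own z axis and vertical above 0.5 rad).
It also fails if it takes over 104 s, if anything falls off the work surface, if the arm or the gripper's body presses on something with over 40 N, if the wrist force passes 120 N, or if a joint passes its speed limit or range.

## Working session

There is one attempt and no reset: what is moved stays moved. The work goes in short steps, Python scripts to look and compute and a shell command to move; the robot and the scene stay as the last step left them, time stands still between calls to the robot, and variables do not carry over. Pictures are saved under pics/ and viewed, at most 14 in all, crops included, and the job is handed in when it is done.

```bash
ls; mkdir -p pics; python3 - <<'E'
from plant import r
import cv2,numpy as np
s=r.get_state();print(s['clock'],s['tool_pos'],s['eef_rot'],r.grip_point_offset)
for c in['scene','side']:
    im=r.snapshot(c);cv2.imwrite(f'pics/{c}0.png',im[:,:,::-1])
    k=r.camera_info(c);print(c,k['mtx'],k['k1'],-k['R'].T@k['t'],k['R'][2])
    for q in['house','pot','tile','bay_blue','clamp','bay_green','bay_yellow']:
        print(q,[(np.round(d['bbox']).tolist(),round(d['p'],2)) for d in r.search_frame(c,q)])
E
```

```text
pics
0.0 [0.27709927 0.55950737 0.23794115] [ 2.27801434e-01  9.73707188e-01 -8.94504407e-04 -1.39029964e-04] 0.0187
scene [[539.66048677   0.         288.66832202]
 [  0.         539.66048677 209.93418751]
 [  0.           0.           1.        ]] -0.044106312904095904 [ 0.93395345 -0.70423768  0.7365625 ] [-0.44092502  0.66938045 -0.59792553]
house [([365.0, 237.0, 388.0, 266.0], 0.62)]
pot [([261.0, 185.0, 285.0, 210.0], 0.92), ([298.0, 208.0, 317.0, 236.0], 0.73)]
tile []
bay_blue [([385.0, 197.0, 428.0, 224.0], 0.65)]
clamp [([217.0, 295.0, 249.0, 351.0], 0.93)]
bay_green [([316.0, 173.0, 358.0, 197.0], 0.81), ([264.0, 155.0, 305.0, 180.0], 0.75)]
bay_yellow [([353.0, 188.0, 391.0, 208.0], 0.88)]
side [[397.88878987   0.         278.04526071]
 [  0.         397.88878987 206.04095116]
 [  0.           0.           1.        ]] -0.05948709351328589 [0.35868357 0.5170679  0.7118126 ] [ 0.1102172  -0.63716496 -0.76280599]
house [([178.0, 228.0, 203.0, 250.0], 0.83)]
pot [([302.0, 266.0, 330.0, 298.0], 0.95), ([252.0, 244.0, 275.0, 274.0], 0.57)]
tile [([176.0, 230.0, 203.0, 251.0], 0.74), ([267.0, 133.0, 288.0, 146.0], 0.66)]
bay_blue [([135.0, 294.0, 190.0, 344.0], 0.67)]
clamp [([252.0, 102.0, 272.0, 135.0], 0.61), ([204.0, 176.0, 228.0, 203.0], 0.26)]
bay_green [([226.0, 320.0, 284.0, 367.0], 0.83), ([316.0, 341.0, 371.0, 404.0], 0.77)]
bay_yellow [([182.0, 308.0, 237.0, 357.0], 0.81)]
```

View pics/scene0.png

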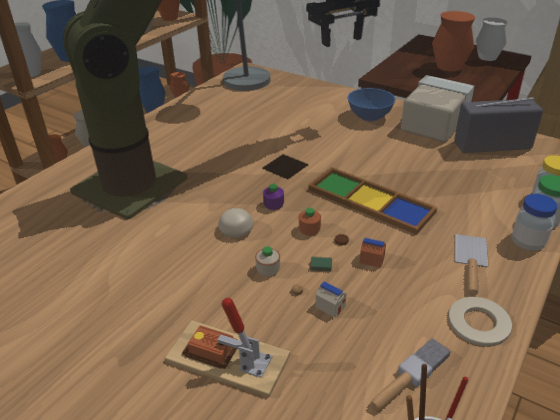

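View pics/side0.png

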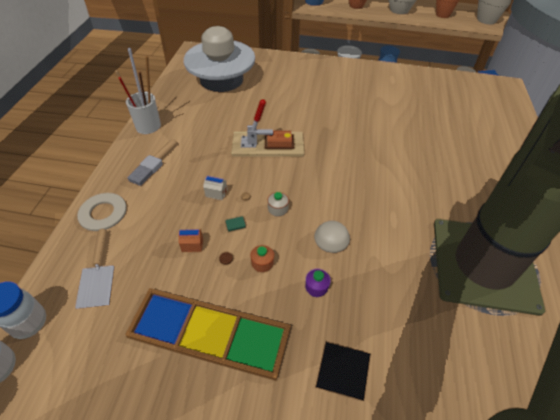

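The scene view shows the fired pot (310,221), fired house (373,252), pale pot (268,261), pale house (331,298), purple pot (273,196). The tray is at (370,199), with green, yellow and blue bays from left to right. The jig is at (228,355) with its red handle at (234,315). The side view agrees: fired pot (262,258), fired house (190,240), jig (268,140), tray (210,332).

```bash
cat > h.py <<'E'
from plant import r
import cv2,numpy as np
from scipy.optimize import least_squares
def ray(k,uv):
    d=(np.array(uv,float)-[k['mtx'][0,2],k['mtx'][1,2]])/k['mtx'][0,0]
    s=d.copy()
    for _ in range(8): s=d/(1+k['k1']*(s@s))
    v=k['R'].T@np.array([s[0],s[1],1]); return -k['R'].T@k['t'],v/np.linalg.norm(v)
def onz(k,uv,z):
    o,v=ray(k,uv); return o+v*(z-o[2])/v[2]
def proj(k,X):
    c=np.atleast_2d(X)@k['R'].T+k['t']; s=c[:,:2]/c[:,2:]
    s=s*(1+k['k1']*(s**2).sum(1,keepdims=True)); return s*k['mtx'][0,0]+[k['mtx'][0,2],k['mtx'][1,2]]
def tri(obs):
    A=np.zeros((3,3));b=np.zeros(3)
    for k,uv in obs:
        o,v=ray(k,uv);P=np.eye(3)-np.outer(v,v);A+=P;b+=P@o
    X=np.linalg.solve(A,b)
    return X,[np.round(proj(k,X)[0]-uv,1).tolist() for k,uv in obs]
HUE={'blue':(105,130,120,60),'green':(45,85,100,50),'yellow':(22,33,170,120),'red':(-6,6,170,70),'purple':(131,155,100,50)}
def blob(im,col,box):
    """largest colour blob in the box (l,t,r,b): centroid, area, min-area rect, mask"""
    l,t,R,b=[int(x) for x in box]; hsv=cv2.cvtColor(im[t:b,l:R],cv2.COLOR_RGB2HSV).astype(int)
    lo,hi,s,v=HUE[col]; h=hsv[...,0]; h=np.where((lo<0)&(h>150),h-180,h)
    m=((h>=lo)&(h<=hi)&(hsv[...,1]>s)&(hsv[...,2]>v)).astype(np.uint8)
    n,lab,st,ce=cv2.connectedComponentsWithStats(m)
    if n<2: return None
    i=1+np.argmax(st[1:,4]); pts=np.argwhere(lab==i)[:,::-1]+[l,t]
    return ce[i]+[l,t],st[i,4],pts
def axis_ends(pts):
    c=pts.mean(0);u=np.linalg.svd(pts-c,full_matrices=False)[2][0];p=(pts-c)@u
    return c+u*p.min(),c+u*p.max()
E
python3 - <<'E'
from h import *
K={c:r.camera_info(c) for c in('scene','side')}
I={c:cv2.imread(f'pics/{c}0.png')[:,:,::-1].copy() for c in K}
T={'bayG':('green',(316,170,360,200),(225,315,290,370)),'bayY':('yellow',(350,185,395,215),(180,305,240,360)),'bayB':('blue',(384,195,432,226),(130,290,192,345)),
'pot':('green',(300,203,320,225),(250,240,275,262)),'rawpot':('green',(258,243,278,262),(268,188,290,204)),'purple':('green',(264,182,284,194),(308,267,328,284)),
'house':('blue',(360,235,388,248),(176,226,204,240)),'rawhouse':('blue',(316,280,345,298),(203,174,228,186)),
'spot':('yellow',(190,325,212,345),(280,128,295,140)),'handle':('red',(215,292,248,335),(250,96,270,122))}
for n,(c,b1,b2) in T.items():
    B=[blob(I[k],c,b) for k,b in(('scene',b1),('side',b2))]
    if None in B: print(n,B);continue
    X,e=tri([(K['scene'],B[0][0]),(K['side'],B[1][0])]); print(n,X.round(4),e,B[0][1],B[1][1])
    if 'house' in n or n=='handle':
        for k,bb in zip(K,B):
            E_=axis_ends(bb[2]);print('  ends',[onz(K[k],p,.049).round(3).tolist() for p in E_],np.round(E_,1).tolist())
# jig corners by plate: edges of tray from scene
print('jig far corners', [onz(K['scene'],p,.012).round(3).tolist() for p in((167,358),(184,326),(288,360),(277,389))])
print('jig side', [onz(K['side'],p,.012).round(3).tolist() for p in((233,133),(302,133),(303,156),(232,154))])
E
```

```text
bayG [0.4415 0.2584 0.0093] [[-0.4, -0.0], [-0.5, 0.1]] 528 2026
bayY [0.5316 0.2508 0.0087] [[-0.3, -0.0], [-0.4, 0.1]] 460 1903
bayB [0.6227 0.2445 0.0085] [[-0.5, 0.0], [-0.6, 0.1]] 668 1674
pot [0.4659 0.0846 0.0485] [[-0.3, -0.0], [-0.3, 0.1]] 52 69
rawpot [ 0.4616 -0.067   0.0487] [[-0.4, -0.1], [-0.3, 0.1]] 62 47
purple [0.3482 0.1199 0.049 ] [[-0.4, -0.1], [-0.5, 0.2]] 40 82
house [0.6249 0.0672 0.0472] [[-0.3, -0.0], [-0.3, 0.0]] 76 75
  ends [[0.607, 0.061, 0.049], [0.644, 0.07, 0.049]] [[364.0, 239.8], [383.1, 243.7]]
  ends [[0.64, 0.073, 0.049], [0.607, 0.063, 0.049]] [[179.9, 232.6], [197.1, 231.2]]
rawhouse [ 0.6163 -0.0896  0.0472] [[-0.3, -0.0], [-0.2, 0.0]] 108 49
  ends [[0.598, -0.09, 0.049], [0.637, -0.092, 0.049]] [[321.6, 283.7], [340.2, 292.7]]
  ends [[0.632, -0.089, 0.049], [0.596, -0.087, 0.049]] [[206.8, 177.8], [221.9, 180.6]]
spot [ 0.479  -0.2925  0.0369] [[-0.3, -0.1], [-0.2, 0.1]] 46 19
handle [ 0.5479 -0.2796  0.1153] [[-0.4, -0.1], [-0.2, 0.1]] 339 122
  ends [[0.473, -0.211, 0.049], [0.54, -0.256, 0.049]] [[225.4, 298.3], [240.6, 331.3]]
  ends [[0.569, -0.419, 0.049], [0.568, -0.322, 0.049]] [[263.0, 99.3], [256.1, 120.0]]
jig far corners [[0.45, -0.344, 0.012], [0.428, -0.276, 0.012], [0.622, -0.24, 0.012], [0.637, -0.295, 0.012]]
jig side [[0.629, -0.301, 0.012], [0.443, -0.338, 0.012], [0.428, -0.247, 0.012], [0.609, -0.218, 0.012]]
```

```bash
python3 -m jog '[{"dx":0.15,"dy":-0.06,"wz":0.06},{"dx":0.15,"dy":-0.06,"wz":0.06},{"dx":0.15,"dy":-0.06,"wz":0.06},{"dx":0.15,"dy":-0.06,"wz":0.06},{"dx":0.15,"dy":-0.06,"wz":0.06}]'; python3 -m jog '[{"dy":-0.15},{"dy":-0.15},{"dy":-0.15},{"dy":-0.15},{"dy":-0.15}]';python3 - <<'E'
from plant import r
k=r.camera_info('wrist');s=r.get_state();print(k['mtx'],k['k1'],-k['R'].T@k['t']-s['tool_pos'],k['R'],s['eef_rot'])
E
```

```text
[[309.55486645   0.         278.16998547]
 [  0.         309.55486645 211.73908651]
 [  0.           0.           1.        ]] 0.02227869842653975 [-0.0670608   0.03399146  0.14481769] [[ 4.44028238e-01  8.96012740e-01  3.05692024e-04]
 [ 8.57523909e-01 -4.25053575e-01  2.89796832e-01]
 [ 2.59791589e-01 -1.28415838e-01 -9.57088137e-01]] [2.27855143e-01 9.73695040e-01 4.81057654e-05 1.52556629e-05]invalid input
invalid input
```

```bash
python3 -m jog '[{"wx":0,"wy":0,"wz":0.06,"dx":0.15,"dy":-0.06,"dz":0,"hand":0},{"wx":0,"wy":0,"wz":0.06,"dx":0.15,"dy":-0.06,"dz":0,"hand":0},{"wx":0,"wy":0,"wz":0.06,"dx":0.15,"dy":-0.06,"dz":0,"hand":0},{"wx":0,"wy":0,"wz":0.06,"dx":0.15,"dy":-0.06,"dz":0,"hand":0},{"wx":0,"wy":0,"wz":0.06,"dx":0.15,"dy":-0.06,"dz":0,"hand":0}]'; python3 -m jog --help | head
```

```text
clock: 1.22
tool_pos: [0.4666, 0.4841, 0.2389]
eef_rot: [-0.073, 0.997, 0.0, 0.0]
contact_force: [-1.3, 1.0, -0.3]
opening: 0.998
finger_force: 0.0invalid input: not JSON, or not a number
```

```bash
for i in 1 2 3 4; do python3 -m jog '[{"wx":0,"wy":0,"wz":0,"dx":0,"dy":-0.15,"dz":0,"hand":1},{"wx":0,"wy":0,"wz":0,"dx":0,"dy":-0.15,"dz":0,"hand":1},{"wx":0,"wy":0,"wz":0,"dx":0,"dy":-0.15,"dz":0,"hand":1},{"wx":0,"wy":0,"wz":0,"dx":0,"dy":-0.15,"dz":0,"hand":1},{"wx":0,"wy":0,"wz":0,"dx":0,"dy":-0.15,"dz":0,"hand":1}]' | grep -E 'clock|tool'; done; python3 -m jog '[{"wx":0,"wy":0,"wz":0,"dx":0,"dy":0,"dz":0,"hand":1}]'
python3 - <<'E'
from h import *
k=r.camera_info('wrist');im=r.snapshot('wrist');cv2.imwrite('pics/w1.png',im[:,:,::-1]);print(-k['R'].T@k['t'])
import pickle;pickle.dump(k,open('w1.pkl','wb'))
E
```

```text
clock: 1.63
tool_pos: [0.4648, 0.2958, 0.2388]
clock: 2.05
tool_pos: [0.4648, 0.1084, 0.239]
clock: 2.47
tool_pos: [0.4647, -0.0793, 0.239]
clock: 2.88
tool_pos: [0.4645, -0.267, 0.2389]
clock: 2.97
tool_pos: [0.4631, -0.2746, 0.2382]
eef_rot: [-0.064, 0.998, -0.003, -0.0]
contact_force: [-0.2, -0.2, -0.6]
opening: 0.003
finger_force: 0.0
[ 0.38896177 -0.28257394  0.38316081]
```

View pics/w1.png

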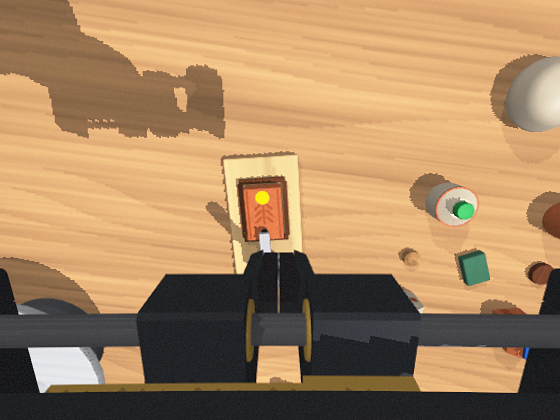

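Wrist view: the tile with its yellow spot at (262,198), top corners near (243,185), (283,182), (288,238) and (247,241). The clamp foot is at (265,241), and the handle is hidden behind the fingers.

```bash
python3 - <<'E'
from h import *;import pickle
k=pickle.load(open('w1.pkl','rb'))
im=cv2.imread('pics/w1.png')[:,:,::-1].copy()
hsv=cv2.cvtColor(im,cv2.COLOR_RGB2HSV).astype(int)[170:260,225:310]
m=((hsv[...,0]<=10)|(hsv[...,0]>=172))&(hsv[...,1]>140)&(hsv[...,2]>120)
n,lab,st,ce=cv2.connectedComponentsWithStats(m.astype(np.uint8));i=1+np.argmax(st[1:,4]);p=np.argwhere(lab==i)[:,::-1]+[225,170]
W=np.array([onz(k,q,.036)[:2] for q in p])
rc=cv2.minAreaRect((W*1000).astype(np.float32));print(rc,np.round(cv2.boxPoints(rc)))
print(onz(k,blob(im,'yellow',(250,185,275,210))[0],.036))
for a,b in(((222,157),(236,272)),((297,153),(303,240))):
    A,B=onz(k,a,.012),onz(k,b,.012);print(A[:2],B[:2],np.arctan2(*(B-A)[1::-1]))
E
```

```text
((496.648193359375, -288.2200927734375), (68.14546966552734, 44.198543548583984), 10.826462745666504) [[ 459. -273.]
 [ 467. -316.]
 [ 534. -304.]
 [ 526. -260.]]
[ 0.47793247 -0.29203001  0.036     ]
[ 0.44140927 -0.34515136] [ 0.59046522 -0.31533952] 0.19739975676347601
[ 0.42537937 -0.25743707] [ 0.53382413 -0.23383134] 0.21433169368199143
```

```bash
python3 -m jog '[{"wx":0,"wy":0,"wz":0.035,"dx":0.004,"dy":-0.02,"dz":-0.117,"hand":1},{"wx":0,"wy":0,"wz":0,"dx":0.004,"dy":-0.02,"dz":-0.117,"hand":1},{"wx":0,"wy":0,"wz":0,"dx":0.004,"dy":-0.02,"dz":-0.117,"hand":1},{"wx":0,"wy":0,"wz":0,"dx":0.004,"dy":-0.02,"dz":-0.117,"hand":1},{"wx":0,"wy":0,"wz":0,"dx":0,"dy":0,"dz":0,"hand":1}]' | grep -E 'clock|tool|force'
for i in 1 2; do python3 -m jog '[{"wx":0,"wy":0,"wz":0,"dx":0.05,"dy":0.01,"dz":0,"hand":1},{"wx":0,"wy":0,"wz":0,"dx":0.05,"dy":0.01,"dz":0,"hand":1},{"wx":0,"wy":0,"wz":0,"dx":0.05,"dy":0.01,"dz":0,"hand":1},{"wx":0,"wy":0,"wz":0,"dx":0.05,"dy":0.01,"dz":0,"hand":1},{"wx":0,"wy":0,"wz":0,"dx":0.05,"dy":0.01,"dz":0,"hand":1}]' | grep -E 'clock|tool|force';done
python3 -m jog '[{"wx":0,"wy":0,"wz":0,"dx":0,"dy":0,"dz":0,"hand":1},{"wx":0,"wy":0,"wz":0,"dx":0,"dy":0,"dz":0.1,"hand":1},{"wx":0,"wy":0,"wz":0,"dx":-0.05,"dy":0,"dz":0.1,"hand":1},{"wx":0,"wy":0,"wz":0,"dx":-0.1,"dy":-0.02,"dz":0.05,"hand":0.2},{"wx":0,"wy":0,"wz":0,"dx":-0.1,"dy":-0.02,"dz":0,"hand":0.2}]'
python3 - <<'E'
from h import *
im=r.snapshot('scene');cv2.imwrite('pics/s2.png',cv2.resize(im[230:410,140:380,::-1],None,fx=2.5,fy=2.5))
E
```

```text
clock: 3.43
tool_pos: [0.4662, -0.2832, 0.1174]
contact_force: [-1.1, -0.3, 0.9]
finger_force: 0.0
clock: 3.85
tool_pos: [0.5326, -0.2709, 0.1237]
contact_force: [-0.0, 0.2, 0.6]
finger_force: 0.3
clock: 4.27
tool_pos: [0.5952, -0.258, 0.1239]
contact_force: [0.1, 0.3, -0.4]
finger_force: 0.0
clock: 4.68
tool_pos: [0.533, -0.2688, 0.1885]
eef_rot: [-0.106, 0.994, -0.001, 0.003]
contact_force: [0.1, -0.8, -0.5]
opening: 0.134
finger_force: 0.0
```

View pics/s2.png

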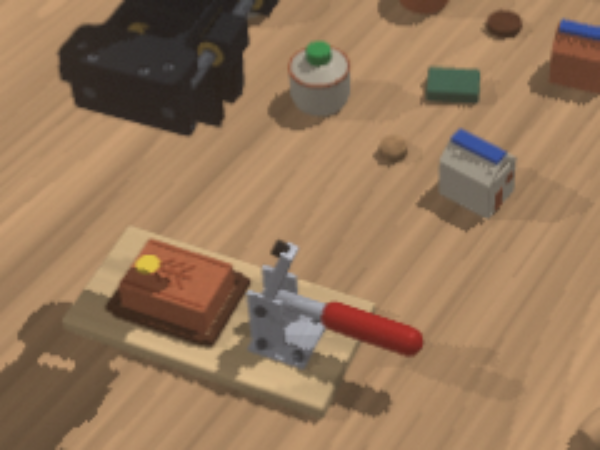

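The clamp is fully open, with the handle level at crop (375,328) and the arm up at (283,255). The tile is still seated at (185,285).

```bash
python3 -m jog '[{"wx":0,"wy":0,"wz":0,"dx":-0.132,"dy":-0.08,"dz":0,"hand":0.2},{"wx":0,"wy":0,"wz":0,"dx":0,"dy":0,"dz":-0.11,"hand":0.2},{"wx":0,"wy":0,"wz":0,"dx":0,"dy":0,"dz":-0.11,"hand":0.2},{"wx":0,"wy":0,"wz":0,"dx":0,"dy":0,"dz":-0.11,"hand":0.2},{"wx":0,"wy":0,"wz":0,"dx":0,"dy":0,"dz":-0.11,"hand":0.2}]'
python3 -m jog '[{"wx":0,"wy":0,"wz":0,"dx":0,"dy":0,"dz":0,"hand":0.2},{"wx":0,"wy":0,"wz":0,"dx":0,"dy":0,"dz":0,"hand":0.2}]'
```

```text
clock: 5.15
tool_pos: [0.498, -0.2897, 0.0745]
eef_rot: [-0.105, 0.994, -0.0, 0.0]
contact_force: [0.9, 0.1, -0.3]
opening: 0.553
finger_force: 0.0
clock: 5.32
tool_pos: [0.4975, -0.289, 0.0743]
eef_rot: [-0.105, 0.994, 0.001, -0.001]
contact_force: [0.7, -0.3, 0.9]
opening: 0.708
finger_force: 0.0
```

```bash
python3 -m jog '[{"wx":0,"wy":0,"wz":0,"dx":0.004,"dy":0,"dz":-0.07,"hand":0.2},{"wx":0,"wy":0,"wz":0,"dx":0.004,"dy":0,"dz":-0.07,"hand":0.2},{"wx":0,"wy":0,"wz":0,"dx":0,"dy":0,"dz":-0.07,"hand":0.2},{"wx":0,"wy":0,"wz":0,"dx":0,"dy":0,"dz":0,"hand":0.2},{"wx":0,"wy":0,"wz":0,"dx":0,"dy":0,"dz":0,"hand":0.2}]'
for i in 1 2; do python3 -m jog '[{"wx":0,"wy":0,"wz":0,"dx":0,"dy":0,"dz":0,"hand":1},{"wx":0,"wy":0,"wz":0,"dx":0,"dy":0,"dz":0,"hand":1},{"wx":0,"wy":0,"wz":0,"dx":0,"dy":0,"dz":0,"hand":1},{"wx":0,"wy":0,"wz":0,"dx":0,"dy":0,"dz":0,"hand":1},{"wx":0,"wy":0,"wz":0,"dx":0,"dy":0,"dz":0,"hand":1}]' 30;done
```

```text
clock: 5.73
tool_pos: [0.501, -0.2899, 0.0233]
eef_rot: [-0.105, 0.994, -0.0, 0.0]
contact_force: [-0.9, 0.7, -0.3]
opening: 0.801
finger_force: 0.0
clock: 6.15
tool_pos: [0.5007, -0.2899, 0.0226]
eef_rot: [-0.105, 0.994, -0.0, 0.0]
contact_force: [-0.8, -0.3, 5.7]
opening: 0.494
finger_force: 30.0
clock: 6.57
tool_pos: [0.5007, -0.2899, 0.0226]
eef_rot: [-0.105, 0.994, -0.0, 0.0]
contact_force: [-1.3, 0.7, 5.5]
opening: 0.497
finger_force: 30.0
```

```bash
python3 -m jog '[{"wx":0,"wy":0,"wz":0,"dx":0,"dy":0,"dz":0.04,"hand":1},{"wx":0,"wy":0,"wz":0,"dx":0,"dy":0,"dz":0.06,"hand":1},{"wx":0,"wy":0,"wz":0,"dx":0,"dy":0,"dz":0.1,"hand":1},{"wx":0,"wy":0,"wz":0,"dx":0,"dy":0,"dz":0.15,"hand":1},{"wx":0,"wy":0,"wz":0,"dx":0,"dy":0,"dz":0.15,"hand":1}]'
python3 -m jog '[{"wx":0,"wy":0,"wz":0,"dx":0,"dy":0.05,"dz":0.1,"hand":1},{"wx":0,"wy":0,"wz":0,"dx":0.02,"dy":0.1,"dz":0,"hand":1},{"wx":0,"wy":0,"wz":-0.03,"dx":0.02,"dy":0.14,"dz":0,"hand":1},{"wx":0,"wy":0,"wz":-0.03,"dx":0.02,"dy":0.14,"dz":0,"hand":1},{"wx":0,"wy":0,"wz":-0.03,"dx":0.02,"dy":0.14,"dz":0,"hand":1}]'
python3 -m jog '[{"wx":0,"wy":0,"wz":-0.03,"dx":0.02,"dy":0.14,"dz":0,"hand":1},{"wx":0,"wy":0,"wz":-0.02,"dx":0.02,"dy":0.14,"dz":0,"hand":1},{"wx":0,"wy":0,"wz":0,"dx":0.01,"dy":0.14,"dz":0,"hand":1},{"wx":0,"wy":0,"wz":0,"dx":0,"dy":0.14,"dz":0,"hand":1},{"wx":0,"wy":0,"wz":0,"dx":0,"dy":0.14,"dz":0,"hand":1}]'
python3 -m jog '[{"wx":0,"wy":0,"wz":0,"dx":0,"dy":0.14,"dz":0,"hand":1},{"wx":0,"wy":0,"wz":0,"dx":0,"dy":0.14,"dz":0,"hand":1},{"wx":0,"wy":0,"wz":0,"dx":0,"dy":0.14,"dz":0,"hand":1},{"wx":0,"wy":0,"wz":0,"dx":0,"dy":0.14,"dz":0,"hand":1},{"wx":0,"wy":0,"wz":0,"dx":0,"dy":0.14,"dz":0,"hand":1}]'
python3 -m jog '[{"wx":0,"wy":0,"wz":0,"dx":0,"dy":0,"dz":0,"hand":1},{"wx":0,"wy":0,"wz":0,"dx":0,"dy":0,"dz":0,"hand":1}]'
```

```text
clock: 6.98
tool_pos: [0.4992, -0.2895, 0.1477]
eef_rot: [-0.105, 0.994, 0.001, -0.001]
contact_force: [0.7, 0.1, -1.5]
opening: 0.493
finger_force: 30.0
clock: 7.4
tool_pos: [0.5201, -0.1464, 0.1724]
eef_rot: [-0.013, 1.0, 0.0, 0.0]
contact_force: [1.1, 0.2, -1.9]
opening: 0.495
finger_force: 30.0
clock: 7.82
tool_pos: [0.5325, 0.0293, 0.1722]
eef_rot: [0.035, 0.999, 0.0, -0.0]
contact_force: [0.2, -0.1, -0.6]
opening: 0.496
finger_force: 30.0
clock: 8.23
tool_pos: [0.5323, 0.2042, 0.1722]
eef_rot: [0.035, 0.999, -0.0, -0.0]
contact_force: [-0.0, 0.6, -1.2]
opening: 0.496
finger_force: 30.0
clock: 8.4
tool_pos: [0.532, 0.2058, 0.1721]
eef_rot: [0.032, 0.999, 0.001, -0.0]
contact_force: [-0.7, -0.4, -0.0]
opening: 0.492
finger_force: 30.0
```

```bash
python3 -m jog '[{"wx":0,"wy":0,"wz":0,"dx":0,"dy":0.1,"dz":0,"hand":1},{"wx":0,"wy":0,"wz":0,"dx":0,"dy":0.08,"dz":-0.05,"hand":1},{"wx":0,"wy":0,"wz":0,"dx":0,"dy":0,"dz":-0.12,"hand":1},{"wx":0,"wy":0,"wz":0,"dx":0,"dy":0,"dz":-0.12,"hand":1},{"wx":0,"wy":0,"wz":0,"dx":0,"dy":0,"dz":-0.12,"hand":1}]'
python3 -m jog '[{"wx":0,"wy":0,"wz":0,"dx":0,"dy":0,"dz":-0.08,"hand":1},{"wx":0,"wy":0,"wz":0,"dx":0,"dy":0,"dz":-0.06,"hand":1},{"wx":0,"wy":0,"wz":0,"dx":0,"dy":0,"dz":-0.02,"hand":1},{"wx":0,"wy":0,"wz":0,"dx":0,"dy":0,"dz":0,"hand":1}]'
for i in 1 2 ; do python3 -m jog '[{"wx":0,"wy":0,"wz":0,"dx":0,"dy":0,"dz":-0.008,"hand":1},{"wx":0,"wy":0,"wz":0,"dx":0,"dy":0,"dz":-0.004,"hand":1}]'; done
```

```text
clock: 8.82
tool_pos: [0.5333, 0.2459, 0.0687]
eef_rot: [0.036, 0.999, -0.0, 0.0]
contact_force: [-0.4, -1.1, -1.8]
opening: 0.494
finger_force: 30.0
clock: 9.15
tool_pos: [0.5324, 0.2456, 0.0282]
eef_rot: [0.036, 0.999, -0.001, -0.001]
contact_force: [0.0, 0.7, -0.7]
opening: 0.499
finger_force: 30.0
clock: 9.32
tool_pos: [0.5337, 0.2474, 0.0273]
eef_rot: [0.035, 0.999, 0.0, 0.001]
contact_force: [-0.4, -0.6, -1.3]
opening: 0.496
finger_force: 30.0
clock: 9.48
tool_pos: [0.5334, 0.2477, 0.024]
eef_rot: [0.035, 0.999, 0.0, 0.001]
contact_force: [-0.8, 0.8, -1.6]
opening: 0.497
finger_force: 30.0
```

```bash
for i in 1 2 3; do python3 -m jog '[{"wx":0,"wy":0,"wz":0,"dx":0,"dy":0,"dz":-0.006,"hand":1},{"wx":0,"wy":0,"wz":0,"dx":0,"dy":0,"dz":0,"hand":1}]' | grep -E "pos|contact"; done
```

```text
tool_pos: [0.5329, 0.2477, 0.0218]
contact_force: [0.2, -0.8, -1.4]
tool_pos: [0.5327, 0.2476, 0.0201]
contact_force: [-0.1, -0.7, -0.9]
tool_pos: [0.5327, 0.2476, 0.0185]
contact_force: [0.5, -0.7, -1.1]
```

```bash
for i in 1 2 3; do python3 -m jog '[{"wx":0,"wy":0,"wz":0,"dx":0,"dy":0,"dz":-0.004,"hand":1},{"wx":0,"wy":0,"wz":0,"dx":0,"dy":0,"dz":0,"hand":1}]' | grep -E "pos|contact"; done
```

```text
tool_pos: [0.5329, 0.2476, 0.0177]
contact_force: [0.0, 0.1, -1.4]
tool_pos: [0.5329, 0.2476, 0.0176]
contact_force: [-1.3, -1.3, 5.9]
tool_pos: [0.5329, 0.2476, 0.0175]
contact_force: [-3.7, -2.5, 15.3]
```

```bash
python3 -m jog '[{"wx":0,"wy":0,"wz":0,"dx":0,"dy":0,"dz":0.004,"hand":1},{"wx":0,"wy":0,"wz":0,"dx":0,"dy":0,"dz":0,"hand":0.44},{"wx":0,"wy":0,"wz":0,"dx":0,"dy":0,"dz":0,"hand":0.44},{"wx":0,"wy":0,"wz":0,"dx":0,"dy":0,"dz":0,"hand":0.44},{"wx":0,"wy":0,"wz":0,"dx":0,"dy":0,"dz":0.02,"hand":0.44}]'
python3 -m jog '[{"wx":0,"wy":0,"wz":0,"dx":0,"dy":0,"dz":0.03,"hand":0.44},{"wx":0,"wy":0,"wz":0,"dx":0,"dy":0,"dz":0.1,"hand":0.44},{"wx":0,"wy":0,"wz":0,"dx":0,"dy":0,"dz":0.14,"hand":0.2},{"wx":0,"wy":0,"wz":0,"dx":0,"dy":0,"dz":0.14,"hand":0.2},{"wx":0,"wy":0,"wz":0,"dx":0,"dy":-0.1,"dz":0.1,"hand":0.2}]'
python3 -m jog '[{"wx":0,"wy":0,"wz":0.06,"dx":0.04,"dy":-0.14,"dz":0.05,"hand":0.2},{"wx":0,"wy":0,"wz":0.06,"dx":0.05,"dy":-0.14,"dz":0,"hand":0.2},{"wx":0,"wy":0,"wz":0.05,"dx":0.06,"dy":-0.05,"dz":0,"hand":0.2},{"wx":0,"wy":0,"wz":0,"dx":0,"dy":0,"dz":0,"hand":0.2},{"wx":0,"wy":0,"wz":0,"dx":0,"dy":0,"dz":0,"hand":0.2}]'
python3 - <<'E'
from h import *
k=r.camera_info('wrist');im=r.snapshot('wrist');cv2.imwrite('pics/w2.png',im[:,:,::-1]);
import pickle;pickle.dump(k,open('w2.pkl','wb'))
E
```

```text
clock: 10.9
tool_pos: [0.5323, 0.2474, 0.0209]
eef_rot: [0.035, 0.999, -0.0, -0.001]
contact_force: [-0.9, 0.2, -0.5]
opening: 0.562
finger_force: 0.0
clock: 11.32
tool_pos: [0.5332, 0.2296, 0.153]
eef_rot: [0.031, 1.0, 0.004, 0.002]
contact_force: [0.6, 1.5, -0.2]
opening: 0.758
finger_force: 0.0
clock: 11.73
tool_pos: [0.571, 0.1388, 0.1622]
eef_rot: [-0.133, 0.991, 0.0, 0.0]
contact_force: [-0.1, 0.4, -0.4]
opening: 0.794
finger_force: 0.0
```

View pics/w2.png

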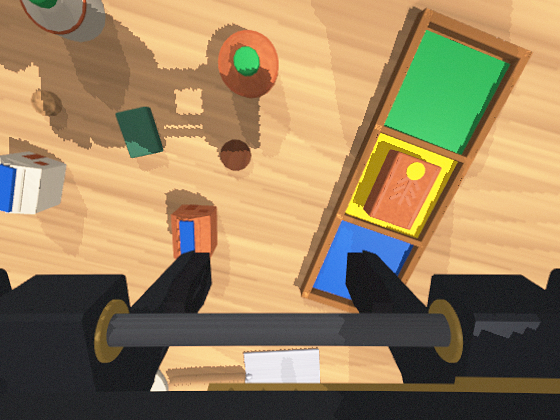

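The tile lies flat in the yellow bay, spot at (416,171). The fired house (195,230), pot knob (247,61) and green bay (448,92) are in view.

```bash
python3 - <<'E'
from h import *;import pickle
k=pickle.load(open('w2.pkl','rb'));im=cv2.imread('pics/w2.png')[:,:,::-1].copy()
b=blob(im,'blue',(172,215,202,262));print('bar',onz(k,b[0],.048),b[1])
e=axis_ends(b[2]);A,B=[onz(k,p,.048) for p in e];print(A,B,np.arctan2(*(A-B)[1::-1]))
print('pot',onz(k,blob(im,'green',(230,40,262,78))[0],.051))
g=blob(im,'green',(380,20,515,160));rc=cv2.minAreaRect(g[2].astype(np.float32));print('G',onz(k,rc[0],.007))
print(onz(k,blob(im,'yellow',(402,160,430,182))[0],.031))
print(r.get_state()['tool_pos'])
E
```

```text
bar [0.61833293 0.06752327 0.048     ] 432
[0.60402779 0.06477943 0.048     ] [0.63521733 0.07077317 0.048     ] -2.9517356127153156
pot [0.46601316 0.08614591 0.051     ]
G [0.44021068 0.26104441 0.007     ]
[0.51058356 0.24997217 0.031     ]
[0.57006526 0.14066406 0.16209776]
```

```bash
python3 -m jog '[{"wx":0,"wy":0,"wz":0,"dx":0.1,"dy":-0.13,"dz":0,"hand":0.2},{"wx":0,"wy":0,"wz":0,"dx":0.1,"dy":-0.13,"dz":0,"hand":0.2},{"wx":0,"wy":0,"wz":0,"dx":0.016,"dy":-0.032,"dz":0,"hand":0.2},{"wx":0,"wy":0,"wz":0,"dx":0,"dy":0,"dz":-0.12,"hand":0.2},{"wx":0,"wy":0,"wz":0,"dx":0,"dy":0,"dz":-0.12,"hand":0.2}]'
python3 -m jog '[{"wx":0,"wy":0,"wz":0,"dx":0,"dy":0,"dz":0,"hand":0.2},{"wx":0,"wy":0,"wz":0,"dx":0,"dy":0,"dz":0,"hand":0.2}]'
python3 - <<'E'
from h import *
im=r.snapshot('scene');cv2.imwrite('pics/s3.png',cv2.resize(im[150:330,280:460,::-1],None,fx=3,fy=3))
E
```

```text
clock: 12.2
tool_pos: [0.6259, 0.0682, 0.1027]
eef_rot: [-0.134, 0.991, 0.0, 0.002]
contact_force: [0.4, -0.7, 0.4]
opening: 0.8
finger_force: 0.0
clock: 12.37
tool_pos: [0.6225, 0.0689, 0.1008]
eef_rot: [-0.136, 0.991, 0.0, -0.002]
contact_force: [-0.0, 0.7, 1.8]
opening: 0.802
finger_force: 0.0
```

View pics/s3.png

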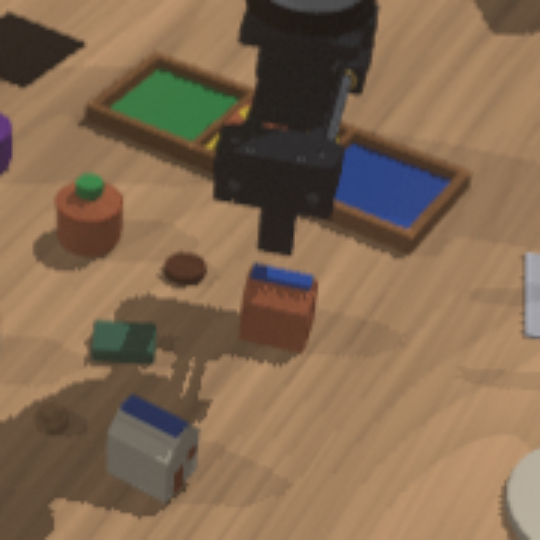

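The fingers are centred above the fired house, which is at crop (280,305). I'm descending and gripping.

```bash
python3 -m jog '[{"wx":0,"wy":0,"wz":0,"dx":0.004,"dy":0,"dz":-0.12,"hand":0.2},{"wx":0,"wy":0,"wz":0,"dx":0,"dy":0,"dz":-0.12,"hand":0.2},{"wx":0,"wy":0,"wz":0,"dx":0,"dy":0,"dz":-0.11,"hand":0.2},{"wx":0,"wy":0,"wz":0,"dx":0,"dy":0,"dz":0,"hand":0.2},{"wx":0,"wy":0,"wz":0,"dx":0,"dy":0,"dz":0,"hand":0.2}]'
for i in 1 2; do python3 -m jog '[{"wx":0,"wy":0,"wz":0,"dx":0,"dy":0,"dz":0,"hand":1},{"wx":0,"wy":0,"wz":0,"dx":0,"dy":0,"dz":0,"hand":1},{"wx":0,"wy":0,"wz":0,"dx":0,"dy":0,"dz":0,"hand":1},{"wx":0,"wy":0,"wz":0,"dx":0,"dy":0,"dz":0,"hand":1},{"wx":0,"wy":0,"wz":0,"dx":0,"dy":0,"dz":0,"hand":1}]' 25;done
```

```text
clock: 12.83
tool_pos: [0.6255, 0.0681, 0.0152]
eef_rot: [-0.135, 0.991, 0.0, 0.0]
contact_force: [0.2, -0.9, 0.7]
opening: 0.798
finger_force: 0.0
clock: 13.25
tool_pos: [0.6259, 0.0671, 0.0152]
eef_rot: [-0.135, 0.991, 0.0, 0.001]
contact_force: [0.1, -1.1, 0.1]
opening: 0.443
finger_force: 0.0
clock: 13.67
tool_pos: [0.6257, 0.0673, 0.015]
eef_rot: [-0.135, 0.991, 0.0, 0.0]
contact_force: [-0.2, -0.5, 5.9]
opening: 0.404
finger_force: 24.8
```

```bash
python3 -m jog '[{"wx":0,"wy":0,"wz":0,"dx":0,"dy":0,"dz":0.04,"hand":1},{"wx":0,"wy":0,"wz":0,"dx":0,"dy":0,"dz":0.12,"hand":1},{"wx":0,"wy":0,"wz":0,"dx":0,"dy":0,"dz":0.12,"hand":1},{"wx":0,"wy":0,"wz":-0.05,"dx":0,"dy":0.1,"dz":0.1,"hand":1},{"wx":0,"wy":0,"wz":-0.06,"dx":-0.005,"dy":0.14,"dz":0.02,"hand":1}]'
python3 -m jog '[{"wx":0,"wy":0,"wz":-0.06,"dx":-0.005,"dy":0.14,"dz":0,"hand":1},{"wx":0,"wy":0,"wz":0,"dx":0,"dy":0.14,"dz":0,"hand":1},{"wx":0,"wy":0,"wz":0,"dx":0,"dy":0.14,"dz":0,"hand":1},{"wx":0,"wy":0,"wz":0,"dx":0,"dy":0.05,"dz":0,"hand":1},{"wx":0,"wy":0,"wz":0,"dx":0,"dy":0,"dz":0,"hand":1}]'
python3 -m jog '[{"wx":0,"wy":0,"wz":0,"dx":0,"dy":0,"dz":0,"hand":1},{"wx":0,"wy":0,"wz":0,"dx":0,"dy":0,"dz":0,"hand":1}]'
```

```text
clock: 14.08
tool_pos: [0.6274, 0.1225, 0.1187]
eef_rot: [-0.019, 1.0, -0.001, 0.003]
contact_force: [1.0, 0.3, -1.7]
opening: 0.406
finger_force: 24.8
clock: 14.5
tool_pos: [0.6211, 0.2512, 0.1146]
eef_rot: [0.031, 1.0, 0.002, -0.0]
contact_force: [-0.2, -0.5, -2.3]
opening: 0.41
finger_force: 24.8
clock: 14.67
tool_pos: [0.6231, 0.2416, 0.114]
eef_rot: [0.036, 0.999, -0.001, -0.0]
contact_force: [-0.2, -1.0, -1.3]
opening: 0.408
finger_force: 24.8
```

```bash
python3 -m jog '[{"wx":0,"wy":0,"wz":0,"dx":0,"dy":0.006,"dz":-0.1,"hand":1},{"wx":0,"wy":0,"wz":0,"dx":0,"dy":0,"dz":-0.1,"hand":1},{"wx":0,"wy":0,"wz":0,"dx":0,"dy":0,"dz":-0.08,"hand":1},{"wx":0,"wy":0,"wz":0,"dx":0,"dy":0,"dz":-0.06,"hand":1},{"wx":0,"wy":0,"wz":0,"dx":0,"dy":0,"dz":0,"hand":1}]'
for i in 1 2 3; do python3 -m jog '[{"wx":0,"wy":0,"wz":0,"dx":0,"dy":0,"dz":-0.004,"hand":1},{"wx":0,"wy":0,"wz":0,"dx":0,"dy":0,"dz":0,"hand":1}]' | grep -E "pos|contact"; done
```

```text
clock: 15.08
tool_pos: [0.6211, 0.2424, 0.0259]
eef_rot: [0.036, 0.999, -0.002, -0.003]
contact_force: [0.1, 0.1, -1.3]
opening: 0.411
finger_force: 24.8
tool_pos: [0.6238, 0.2457, 0.0292]
contact_force: [-0.2, 0.2, -1.2]
tool_pos: [0.6237, 0.2464, 0.0285]
contact_force: [0.6, 0.6, -1.2]
tool_pos: [0.6231, 0.2463, 0.0267]
contact_force: [-0.4, 0.0, -1.1]
```

```bash
python3 -m jog '[{"wx":0,"wy":0,"wz":0,"dx":0,"dy":0,"dz":-0.008,"hand":1},{"wx":0,"wy":0,"wz":0,"dx":0,"dy":0,"dz":0,"hand":1}]' | grep -E "pos|contact"
for i in 1 2 ; do python3 -m jog '[{"wx":0,"wy":0,"wz":0,"dx":0,"dy":0,"dz":-0.004,"hand":1},{"wx":0,"wy":0,"wz":0,"dx":0,"dy":0,"dz":0,"hand":1}]' | grep -E "pos|contact"; done
```

```text
tool_pos: [0.6227, 0.2461, 0.0241]
contact_force: [-0.2, 0.3, -1.1]
tool_pos: [0.6227, 0.246, 0.023]
contact_force: [-0.6, 0.3, -1.4]
tool_pos: [0.6229, 0.2462, 0.0221]
contact_force: [-0.0, 0.2, -1.2]
```

```bash
for i in 1 2 ; do python3 -m jog '[{"wx":0,"wy":0,"wz":0,"dx":0,"dy":0,"dz":-0.003,"hand":1},{"wx":0,"wy":0,"wz":0,"dx":0,"dy":0,"dz":0,"hand":1}]' | grep -E "pos|contact"; done
```

```text
tool_pos: [0.6229, 0.2462, 0.0221]
contact_force: [-1.4, -0.7, 4.5]
tool_pos: [0.6229, 0.2461, 0.022]
contact_force: [-2.4, -2.3, 8.8]
```

```bash
python3 -m jog '[{"wx":0,"wy":0,"wz":0,"dx":0,"dy":0,"dz":0.003,"hand":0.5},{"wx":0,"wy":0,"wz":0,"dx":0,"dy":0,"dz":0,"hand":0.48},{"wx":0,"wy":0,"wz":0,"dx":0,"dy":0,"dz":0,"hand":0.48},{"wx":0,"wy":0,"wz":0,"dx":0,"dy":0,"dz":0,"hand":0.48},{"wx":0,"wy":0,"wz":0,"dx":0,"dy":0,"dz":0.02,"hand":0.48}]'
python3 -m jog '[{"wx":0,"wy":0,"wz":0,"dx":0,"dy":0,"dz":0.05,"hand":0.48},{"wx":0,"wy":0,"wz":0,"dx":0,"dy":0,"dz":0.12,"hand":0.48},{"wx":0,"wy":0,"wz":0,"dx":0,"dy":0,"dz":0.14,"hand":0.1},{"wx":0,"wy":0,"wz":0,"dx":-0.05,"dy":-0.05,"dz":0.14,"hand":0.1},{"wx":0,"wy":0,"wz":0,"dx":-0.1,"dy":-0.1,"dz":0.05,"hand":0.1}]'
python3 -m jog '[{"wx":0,"wy":0,"wz":0,"dx":-0.11,"dy":-0.11,"dz":0,"hand":0.1},{"wx":0,"wy":0,"wz":0,"dx":-0.11,"dy":-0.11,"dz":0,"hand":0.1},{"wx":0,"wy":0,"wz":0,"dx":-0.11,"dy":-0.11,"dz":0,"hand":0.1},{"wx":0,"wy":0,"wz":0,"dx":-0.11,"dy":-0.11,"dz":0,"hand":0.1},{"wx":0,"wy":0,"wz":0,"dx":-0.04,"dy":-0.05,"dz":0,"hand":0.1}]'
python3 -m jog '[{"wx":0,"wy":0,"wz":0,"dx":0,"dy":0,"dz":0,"hand":0.1},{"wx":0,"wy":0,"wz":0,"dx":0,"dy":0,"dz":0,"hand":0.1},{"wx":0,"wy":0,"wz":0,"dx":0,"dy":0,"dz":0,"hand":0.1}]'
python3 - <<'E'
from h import *
im=r.snapshot('scene');cv2.imwrite('pics/s4.png',cv2.resize(im[140:320,240:460,::-1],None,fx=2.7,fy=2.7))
E
```

```text
clock: 16.83
tool_pos: [0.6221, 0.2458, 0.0255]
eef_rot: [0.035, 0.999, -0.0, -0.001]
contact_force: [0.6, 0.1, -0.1]
opening: 0.525
finger_force: 0.0
clock: 17.25
tool_pos: [0.5899, 0.2138, 0.1576]
eef_rot: [0.034, 0.999, 0.005, 0.006]
contact_force: [1.4, 0.2, -0.2]
opening: 0.724
finger_force: 0.0
clock: 17.67
tool_pos: [0.4606, 0.0816, 0.1525]
eef_rot: [0.036, 0.999, -0.002, -0.002]
contact_force: [0.2, -0.7, -0.1]
opening: 0.903
finger_force: 0.0
clock: 17.92
tool_pos: [0.4672, 0.0876, 0.1523]
eef_rot: [0.035, 0.999, 0.001, 0.002]
contact_force: [0.7, 1.3, 0.2]
opening: 0.895
finger_force: 0.0
```

View pics/s4.png

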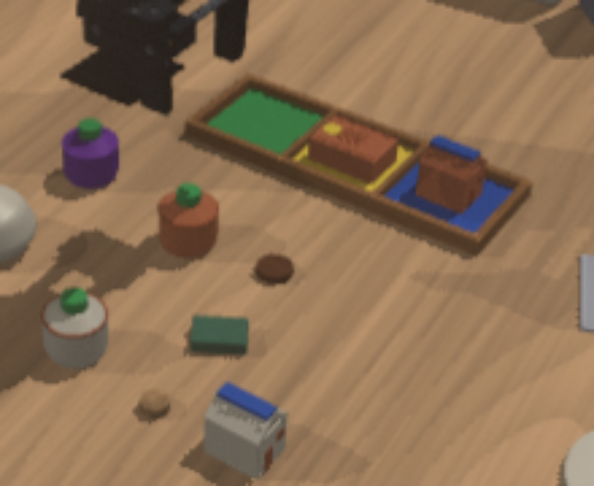

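The house stands upright in the blue bay at (450,180), the tile is flat in the yellow bay, and the fired pot at (188,222) is untouched. Next is the pot.

```bash
python3 -m jog '[{"wx":0,"wy":0,"wz":0,"dx":-0.004,"dy":-0.008,"dz":-0.11,"hand":0.1},{"wx":0,"wy":0,"wz":0,"dx":0,"dy":0,"dz":-0.12,"hand":0.1},{"wx":0,"wy":0,"wz":0,"dx":0,"dy":0,"dz":-0.12,"hand":0.1},{"wx":0,"wy":0,"wz":0,"dx":0,"dy":0,"dz":-0.11,"hand":0.1},{"wx":0,"wy":0,"wz":0,"dx":0,"dy":0,"dz":-0.09,"hand":0.1}]'
for i in 1 2; do python3 -m jog '[{"wx":0,"wy":0,"wz":0,"dx":0,"dy":0,"dz":0,"hand":0.3},{"wx":0,"wy":0,"wz":0,"dx":0,"dy":0,"dz":0,"hand":1},{"wx":0,"wy":0,"wz":0,"dx":0,"dy":0,"dz":0,"hand":1},{"wx":0,"wy":0,"wz":0,"dx":0,"dy":0,"dz":0,"hand":1},{"wx":0,"wy":0,"wz":0,"dx":0,"dy":0,"dz":0,"hand":1}]' 30;done
```

```text
clock: 18.38
tool_pos: [0.4654, 0.0858, 0.0119]
eef_rot: [0.034, 0.999, 0.001, 0.0]
contact_force: [-0.0, 0.4, -0.2]
opening: 0.9
finger_force: 0.0
clock: 18.8
tool_pos: [0.4654, 0.0844, 0.0154]
eef_rot: [0.035, 0.999, 0.001, 0.001]
contact_force: [-0.3, 0.4, -0.5]
opening: 0.55
finger_force: 0.1
clock: 19.22
tool_pos: [0.4648, 0.0842, 0.0147]
eef_rot: [0.035, 0.999, 0.0, 0.001]
contact_force: [0.6, -0.1, 5.9]
opening: 0.533
finger_force: 30.0
```

```bash
python3 -m jog '[{"wx":0,"wy":0,"wz":0,"dx":0,"dy":0,"dz":0.04,"hand":1},{"wx":0,"wy":0,"wz":0,"dx":0,"dy":0,"dz":0.12,"hand":1},{"wx":0,"wy":0,"wz":0,"dx":0,"dy":0,"dz":0.12,"hand":1},{"wx":0,"wy":0,"wz":0,"dx":0,"dy":0.08,"dz":0.1,"hand":1},{"wx":0,"wy":0,"wz":0,"dx":-0.03,"dy":0.12,"dz":0.02,"hand":1}]'
python3 -m jog '[{"wx":0,"wy":0,"wz":0,"dx":-0.03,"dy":0.14,"dz":0,"hand":1},{"wx":0,"wy":0,"wz":0,"dx":-0.03,"dy":0.14,"dz":0,"hand":1},{"wx":0,"wy":0,"wz":0,"dx":0,"dy":0.14,"dz":0,"hand":1},{"wx":0,"wy":0,"wz":0,"dx":0,"dy":0.075,"dz":0,"hand":1},{"wx":0,"wy":0,"wz":0,"dx":0,"dy":0,"dz":0,"hand":1}]'
python3 -m jog '[{"wx":0,"wy":0,"wz":0,"dx":0,"dy":0,"dz":0,"hand":1},{"wx":0,"wy":0,"wz":0,"dx":0,"dy":0,"dz":0,"hand":1},{"wx":0,"wy":0,"wz":0,"dx":0,"dy":0,"dz":0,"hand":1}]'
python3 -m jog '[{"wx":0,"wy":0,"wz":0,"dx":0,"dy":0,"dz":-0.1,"hand":1},{"wx":0,"wy":0,"wz":0,"dx":0,"dy":0,"dz":-0.1,"hand":1},{"wx":0,"wy":0,"wz":0,"dx":0,"dy":0,"dz":-0.08,"hand":1},{"wx":0,"wy":0,"wz":0,"dx":0,"dy":0,"dz":-0.04,"hand":1},{"wx":0,"wy":0,"wz":0,"dx":0,"dy":0,"dz":0,"hand":1}]'
python3 -m jog '[{"wx":0,"wy":0,"wz":0,"dx":0,"dy":0,"dz":0,"hand":1},{"wx":0,"wy":0,"wz":0,"dx":0,"dy":0,"dz":0,"hand":1}]'
```

```text
clock: 19.63
tool_pos: [0.4596, 0.1314, 0.1178]
eef_rot: [0.039, 0.999, -0.0, 0.003]
contact_force: [0.0, 1.6, -1.8]
opening: 0.528
finger_force: 30.0
clock: 20.05
tool_pos: [0.4411, 0.2645, 0.1149]
eef_rot: [0.031, 1.0, 0.003, 0.001]
contact_force: [-0.0, 0.7, -1.0]
opening: 0.53
finger_force: 30.0
clock: 20.3
tool_pos: [0.4419, 0.2556, 0.1141]
eef_rot: [0.036, 0.999, -0.001, -0.0]
contact_force: [0.2, 0.2, -1.7]
opening: 0.535
finger_force: 30.0
clock: 20.72
tool_pos: [0.4409, 0.2559, 0.0323]
eef_rot: [0.036, 0.999, -0.002, -0.002]
contact_force: [-0.3, -0.1, -1.2]
opening: 0.534
finger_force: 30.0
clock: 20.88
tool_pos: [0.4424, 0.2577, 0.0349]
eef_rot: [0.035, 0.999, 0.0, 0.001]
contact_force: [0.4, 0.8, -0.9]
opening: 0.536
finger_force: 30.0
```

```bash
python3 -m jog '[{"wx":0,"wy":0,"wz":0,"dx":0,"dy":0,"dz":-0.02,"hand":1},{"wx":0,"wy":0,"wz":0,"dx":0,"dy":0,"dz":-0.02,"hand":1},{"wx":0,"wy":0,"wz":0,"dx":0,"dy":0,"dz":0,"hand":1},{"wx":0,"wy":0,"wz":0,"dx":0,"dy":0,"dz":0,"hand":1}]'
for i in 1 2 ; do python3 -m jog '[{"wx":0,"wy":0,"wz":0,"dx":0,"dy":0,"dz":-0.004,"hand":1},{"wx":0,"wy":0,"wz":0,"dx":0,"dy":0,"dz":0,"hand":1}]' | grep -E "pos|contact"; done
```

```text
clock: 21.22
tool_pos: [0.4418, 0.2579, 0.024]
eef_rot: [0.035, 0.999, -0.0, -0.0]
contact_force: [-0.3, -0.7, -1.0]
opening: 0.538
finger_force: 30.0
tool_pos: [0.4419, 0.2579, 0.023]
contact_force: [-0.6, 0.2, -0.8]
tool_pos: [0.4418, 0.2579, 0.0219]
contact_force: [-0.1, 0.3, -0.8]
```

```bash
for i in 1 2 ; do python3 -m jog '[{"wx":0,"wy":0,"wz":0,"dx":0,"dy":0,"dz":-0.003,"hand":1},{"wx":0,"wy":0,"wz":0,"dx":0,"dy":0,"dz":0,"hand":1}]' | grep -E "pos|contact"; done
```

```text
tool_pos: [0.4419, 0.2579, 0.0217]
contact_force: [-0.7, -0.2, 4.0]
tool_pos: [0.4419, 0.2579, 0.0217]
contact_force: [-2.0, -0.6, 12.4]
```

```bash
python3 -m jog '[{"wx":0,"wy":0,"wz":0,"dx":0,"dy":0,"dz":0.004,"hand":0.36},{"wx":0,"wy":0,"wz":0,"dx":0,"dy":0,"dz":0,"hand":0.36},{"wx":0,"wy":0,"wz":0,"dx":0,"dy":0,"dz":0,"hand":0.36},{"wx":0,"wy":0,"wz":0,"dx":0,"dy":0,"dz":0,"hand":0.36},{"wx":0,"wy":0,"wz":0,"dx":0,"dy":0,"dz":0.03,"hand":0.36}]'
python3 -m jog '[{"wx":0,"wy":0,"wz":0,"dx":0,"dy":0,"dz":0.06,"hand":0.36},{"wx":0,"wy":0,"wz":0,"dx":0,"dy":0,"dz":0.12,"hand":0.36},{"wx":0,"wy":0,"wz":0,"dx":0,"dy":0,"dz":0.14,"hand":0.36},{"wx":0,"wy":0,"wz":0,"dx":0,"dy":0,"dz":0.14,"hand":0.36},{"wx":0,"wy":0,"wz":0,"dx":0,"dy":0.1,"dz":0.12,"hand":0.36}]'
python3 -m jog '[{"wx":0,"wy":0,"wz":0,"dx":0,"dy":0.14,"dz":0.1,"hand":0.36},{"wx":0,"wy":0,"wz":0,"dx":0,"dy":0.14,"dz":0,"hand":0.36},{"wx":0,"wy":0,"wz":0,"dx":0,"dy":0.1,"dz":0,"hand":0.36},{"wx":0,"wy":0,"wz":0,"dx":0,"dy":0,"dz":0,"hand":0.36},{"wx":0,"wy":0,"wz":0,"dx":0,"dy":0,"dz":0,"hand":0.36}]'
python3 - <<'E'
from h import *
im=r.snapshot('scene');cv2.imwrite('pics/s5.png',im[:,:,::-1])
E
```

```text
clock: 22.3
tool_pos: [0.4412, 0.2575, 0.0281]
eef_rot: [0.035, 0.999, -0.001, -0.001]
contact_force: [0.3, -0.4, -0.5]
opening: 0.64
finger_force: 0.0
clock: 22.72
tool_pos: [0.4421, 0.2768, 0.176]
eef_rot: [0.038, 0.999, -0.003, -0.0]
contact_force: [0.9, -0.1, -0.7]
opening: 0.644
finger_force: 0.0
clock: 23.13
tool_pos: [0.441, 0.378, 0.1984]
eef_rot: [0.034, 0.999, 0.0, -0.0]
contact_force: [-0.6, -0.5, -0.4]
opening: 0.641
finger_force: 0.0
```

View pics/s5.png

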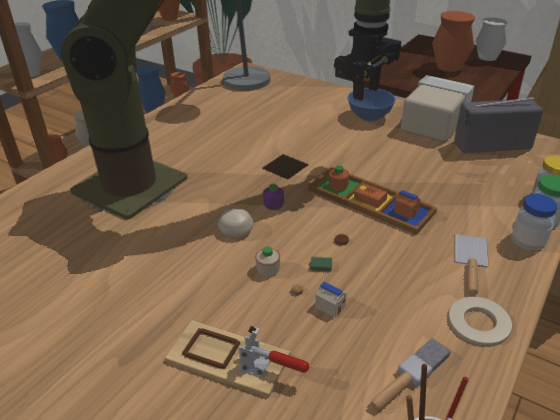

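The pot (339,179), tile (371,195) and house (406,205) all stand in their bays. The clamp is open (288,360), the pale pieces have not moved, and the arm is clear.

```bash
python3 -c "
from plant import r
print(r.finish_job())"
```

```text
the job is handed in; nothing more can be done
None
```

I handed the job in at about 23 s of the 104 s allowed: the final picture shows the house, pot and tile standing in the blue, green and yellow bays, the clamp open and the pale house and pot where they were; no verdict was returned.

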